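Hang the slide rack on the sprung lift hook

ROBOT

A 6-joint arm with a two-finger parallel gripper is mounted at the origin on a cart in front of the work surface, level with it; the furniture and walls round the work are solid. World frame = base frame: x ahead of the robot, y to its left, z up, the work surface at z = 0. Lengths are in m, angles in degrees, forces in N, time in s.
With the tool pointing down it reaches from about 0.325 to 0.775 m from the base axis. Payload 5.5 kg.
Tool frame: the origin (TCP) lies at the centre of the arm's flange, where the gripper is bolted on; the fingertips stand 182 mm ahead of it and the grasp point (between the pads) lies 163 mm ahead of it; z points along the fingers, y is the line along which they close (so a half turn about z gives the same grasp; the last joint's range is limited). The gripper opens to 88 mm and grips with 3 to 60 N. Pads are 20 mm wide; open, the fingers measure 115 mm over their backs; the gripper's body (75 mm by 178 mm) begins 61 mm behind the grasp point.
Start: joints at [-72.577, 5.22, 70.514, -0, 104.267, -3.249], TCP at [0.212, -0.561, 0.405] pointing down, gripper open.
Joint ranges: [-164.24, 164.24], [-49.07, 125.15], [9.68, 141.18], [-86.29, 266.29], [3.28, 154.24], [-151.56, 151.56]. Speed limits (degrees/s): [147.25, 147.25, 172.46, 180, 180, 180].

INTERFACE

Orientations are given as [roll, pitch, yaw] about the fixed x, y, z axes, in that order (R = Rz(yaw) Ry(pitch) Rx(roll)).
In Python, from station import r gives the robot as it stands. The module is installed in compiled form; this text tells all that it offers. Calls block until the motion is done:
- r.reach(position, orientation): joint-space move of the TCP to a pose.
- r.servo_line(position, rotation=None, speed=0.15): straight line of the TCP; rotation=None keeps the orientation; speed is the mean speed in m/s.
- r.move_joints(angles): joint-space move.
- r.let_go() and r.grab(squeeze=None): open the fingers fully, or close them until they stop; squeeze is the grip in N (None keeps the last).
- r.wait(seconds).
- r.inverse_kinematics(position, orientation): joint angles nearest the present ones, or None.
- r.sense(): the state.
- r.snapshot(name): name is "side" or "top" or "wrist"; returns a dict with "frame" (400x640x3 uint8, red, green, blue), "fx", "fy", "cx", "cy" (pixels), "R" (3x3) and "t" (3): a world point X has camera coordinates R X + t. Camera axes: x right, y down, z forward; pixel columns grow to the right and rows downward; lengths in m; the calibration is good to about 2 mm. A picture is of the moment at which its call begins. There is no depth.
A pose or a line that the arm cannot do raises r.IKError and nothing moves.
- r.hand_in(): hands the job in; it is judged then, once.
The state is a dict: "clock": time; "joints": joint angles; "joint_vel": joint speeds; "joint_torque": joint torques, N m; "tcp_pos": TCP position; "orientation": TCP orientation; "contact_force": force on the tool from outside, world axes, zero at the start; "torque": the same for the moment, N m; "opening": finger opening in m; "gripper_force": force on a finger pad.
Only numpy, scipy, OpenCV 4.12 (cv2) and the standard library are available. Lean on these libraries where they do the work, as an engineer would, in place of code of your own. Each camera call takes 0.05 s, during which the arm holds its last target. There are 200 camera calls.

TASK

Hang the microscope-slide rack up to drain: pull the stand's sprung hook down by its knob, pass the hook through the eye on top of the rack, and let it rise slowly until it has lifted the rack clear of its dish and is fully up again, then let go. Do not touch the rack with the gripper, press only gently on its eye with the hook and do not rock the rack over in its dish (how high the eye sits must be found by feel or by sight), never let the hook snap up, and leave the dropper bottle and the small box beside the stand where they are.

Things in the scene. Friction and masses are not known exactly. Their poses are not given: they have to be found in the camera images.
- stand: Fixed lift stand: grey base plate 130 x 150 x 16 mm, steel column 20 mm thick with a grey spring reel on its head, 370 mm high in all. Origin: on the column's axis at the worktop; z up. A level arm on a collar swivels about the column and slides down it; at swivel 0 it points along the stand's -x. The slide rack, in its dish, stands in front (-x).
- turret (a joint): Swivel of the arm about the column, rad; it turns easily and stays where it is left. 0: arm along the stand's -x; it grows as the arm's end moves towards the stand's +y (clockwise seen from above). Range -0.5 to 0.95; starts at 0.4 to 0.7, to the +y side of the rack.
- hook_slide (a joint): How far the arm with its hook is pulled down from its upper stop, m, 0 to 0.11. A spring pulls it up with about 8.5 N at the top and 10 N at the bottom, always; nothing holds it down.
- hook_grip (a point): Centre of the black upright round knob on the arm's end, 20 mm thick and 44 mm tall, 170 mm from the column's axis; to be gripped from above. The arm's top face lies 22 mm below this point. 268 mm above the worktop with the hook fully up.
- hook_under (a point): Middle of the underside of the J-shaped hook, 91 mm below hook_grip, in the upright plane square to the arm. 8 mm round bar: shank 14 mm to the +y side, level bottom, upturned point 14 mm to the -y side (bar centres, stand's axes at swivel 0), so the point leads as the swivel decreases. Above this underside: seat 8 mm, point's top 16 mm, arm 45 mm. 20 mm clear between shank and point.
- rack: Loose steel slide rack, 0.45 kg, 84 x 88 mm. Origin: centre of its underside. Over its middle, on a 10 mm stem, an eye of 6 mm bar in the rack's x-z plane, 42 mm wide, 35 mm tall, top bar peaked; opening 30 mm wide, 23 mm high, passed through along y. The eye's top is 101 to 141 mm above the origin, its opening 6 to 29 mm below the top; the stem is clamped firmly at a height no reading tells.
- dish: Fixed white draining dish, 104 x 108 x 36 mm, walls and floor 4 mm, the rack standing in it. Origin: centre of its underside, about 170 mm in front (-x) of the column. Its axes are within 0.12 rad of the stand's.
- dropper_1: Loose bystander: dropper bottle, 30 mm thick, 80 mm tall. Origin: centre of its underside.
- coverglass_box: Loose bystander: small box, 55 x 55 x 22 mm. Origin: centre of its underside.

How it is judged:
By the outcome, as a careful person would: the job done as asked, in the order asked, and still so for the second after the job is handed in, with the robot touching nothing.
It also fails if it takes over 56 s, if anything falls off the work surface, if the arm or the gripper's body presses on something with over 40 N, if the wrist force passes 120 N, or if a joint passes its speed limit or range.

## Working session

There is one attempt and no reset: what is moved stays moved. The work goes in short steps, each a Python script; the robot and the scene stay as the last script left them, time stands still between calls to the robot, and variables do not carry over. Pictures are saved under pics/ and viewed, at most 10 in all, crops included, and the job is handed in when it is done.

```bash
mkdir -p pics; python3 - <<'E'
from station import r
import cv2,pickle
for n in("side","top"):
    s=r.snapshot(n);pickle.dump(s,open(f"pics/{n}0.pkl","wb"));cv2.imwrite(f"pics/{n}0.png",s["frame"][:,:,::-1])
    print(n,s["fx"],s["cx"],s["cy"],s["R"],s["t"])
print(r.sense())
E
```

```text
side 403.3864574331582 321.95848707383334 197.47801548582513 [[-0.84698592 -0.53135199  0.01673043]
 [-0.31235996  0.47194952 -0.82443611]
 [ 0.43016986 -0.7035117  -0.56570769]] [0.50071814 0.40414492 0.65246983]
top 521.0049219370501 321.3717477903584 203.42769377572665 [[-0.33603151 -0.94184895 -0.00184022]
 [-0.90923165  0.32490287 -0.26026128]
 [ 0.24572471 -0.0857828  -0.96553647]] [0.12614988 0.66301359 1.21658222]
{'clock': 0.1, 'joints': array([-7.25765674e+01,  5.25856873e+00,  7.05746703e+01,  1.82876460e-03,
        1.04265933e+02, -3.24783040e+00]), 'joint_vel': array([ 0.02183879, -0.18444657, -0.0935971 ,  0.07889222,  0.08687337,
       -0.01767397]), 'joint_torque': array([ 3.45166663e-03, -4.47858632e+01, -4.07567668e+01,  7.00890413e-02,
        2.84799485e-02, -1.34222087e-04]), 'tcp_pos': array([ 0.21183101, -0.56142007,  0.40362508]), 'orientation': array([-1.79901088e+02, -7.38888735e-03,  2.06717058e+01]), 'contact_force': array([ 0.34922335,  0.46058842, -0.04069058]), 'torque': array([-0.01775163, -0.02503545, -0.0402776 ]), 'gripper_force': 0.0, 'opening': 0.08746529493350808}
```

View pics/side0.png

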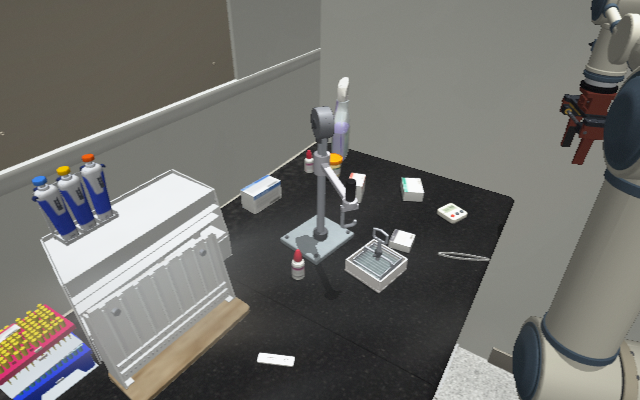

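View pics/top0.png

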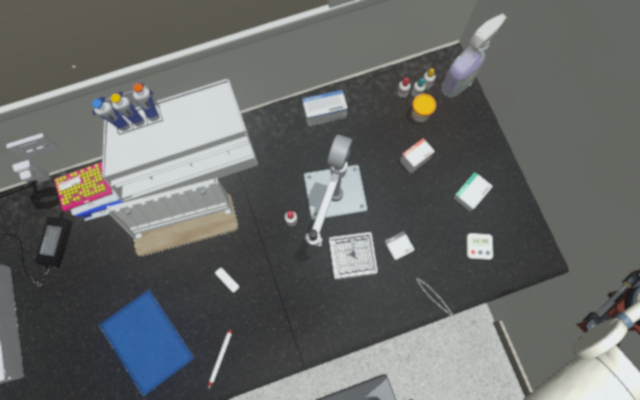

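```bash
python3 - <<'E'
import cv2
a=cv2.imread("pics/side0.png")[150:300,270:420];b=cv2.imread("pics/top0.png")[130:280,270:420]
for n,c in(("sc",a),("tc",b)): cv2.imwrite(f"pics/{n}.png",cv2.resize(c,None,fx=4,fy=4,interpolation=cv2.INTER_CUBIC))
E
```

```text
(no output)
```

View pics/sc.png

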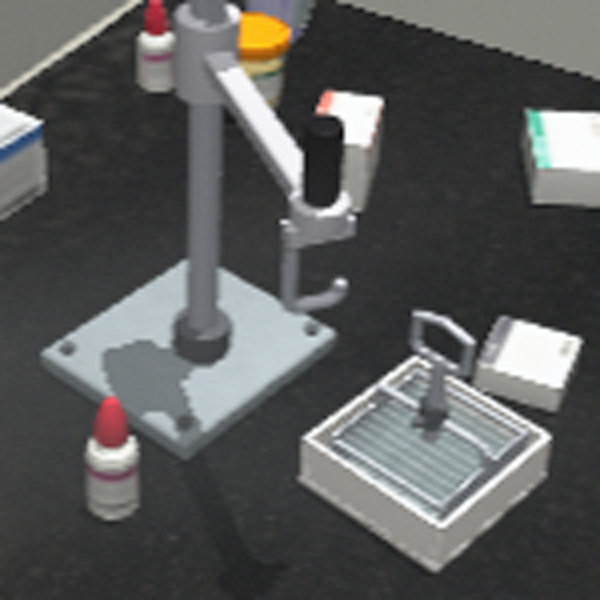

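View pics/tc.png

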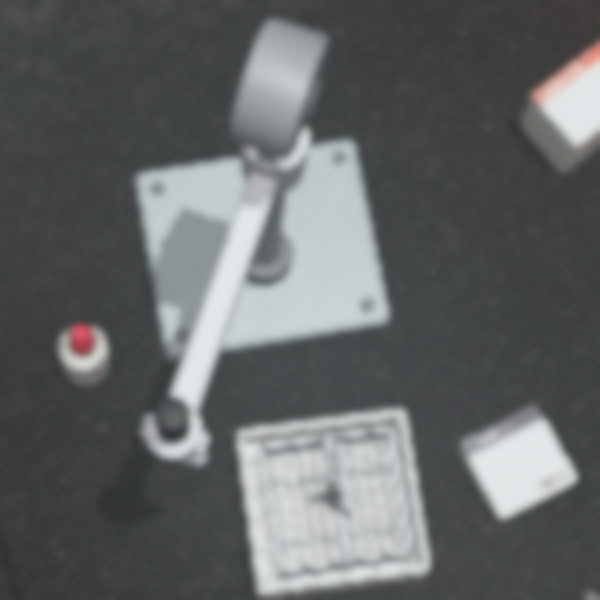

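```bash
cat > h.py <<'E'
import numpy as np,pickle
S={n:pickle.load(open(f"pics/{n}0.pkl","rb")) for n in("side","top")}
def ray(n,u,v,s=None):
    s=s or S[n];d=np.array([(u-s["cx"])/s["fx"],(v-s["cy"])/s["fy"],1.]);R=np.array(s["R"])
    return -R.T@np.array(s["t"]),R.T@d
def onz(n,u,v,z,s=None):
    o,d=ray(n,u,v,s);return o+d*(z-o[2])/d[2]
def proj(n,X,s=None):
    s=s or S[n];c=np.array(s["R"])@X+s["t"];return np.array([s["fx"]*c[0]/c[2]+s["cx"],s["fy"]*c[1]/c[2]+s["cy"]])
def tri(a,b):
    (o,d),(p,e)=a,b;k=np.linalg.lstsq(np.c_[d,-e],p-o,rcond=None)[0];x,y=o+d*k[0],p+e*k[1];return (x+y)/2,np.linalg.norm(x-y)
E
python3 - <<'E'
from h import *
T=lambda x,y:(270+x/4,130+y/4)
D=lambda x,y:(270+x/4,150+y/4)
np.set_printoptions(precision=4,suppress=True)
for nm,f,n,z,L in(("plate","T","top",.016,[(136,172),(355,140),(389,322),(168,355)]),("plate","D","side",.016,[(42,355),(188,255),(338,333),(187,448)]),
 ("dish","T","top",.036,[(237,430),(408,408),(431,572),(258,594)]),("dish","D","side",.036,[(300,440),(418,355),(550,437),(437,535)])):
    P=np.array([onz(n,*(T if f=="T" else D)(*q),z) for q in L])
    print(nm,n,P[:,:2].tolist(),P.mean(0),[np.linalg.norm(P[i]-P[i-1]).round(4) for i in range(4)],np.degrees(np.arctan2(*(P[1]-P[2])[1::-1])),np.degrees(np.arctan2(*(P[0]-P[3])[1::-1])))
print("knob top",tri(ray("side",*D(324,122)),ray("top",*T(175,405))),onz("side",*D(324,122),.29),onz("top",*T(175,405),.29))
print("bottle",onz("top",*T(84,375),0),"box",onz("top",*T(520,462),.022))
E
```

```text
plate top [[0.7806658492938219, -0.09501618193163401], [0.7523761238683853, -0.24167894424403663], [0.6262308283287545, -0.2179521573836921], [0.6541572027363349, -0.07335211817798232]] [ 0.7034 -0.157   0.016 ] [np.float64(0.1284), np.float64(0.1494), np.float64(0.1284), np.float64(0.1473)] -10.652360077614668 -9.717400495516928
plate side [[0.7743922693154897, -0.09036383241898138], [0.753899707592897, -0.2327060966903297], [0.6250145067061394, -0.21489105166785505], [0.6496721479971648, -0.06913144938803284]] [ 0.7007 -0.1518  0.016 ] [np.float64(0.1265), np.float64(0.1438), np.float64(0.1301), np.float64(0.1478)] -7.869792373198616 -9.661422736979972
dish top [[0.588100574207928, -0.09738170186170515], [0.5646879652151688, -0.20567010659778545], [0.4615619256985695, -0.181407383916656], [0.4851848234224423, -0.07421341615718835]] [ 0.5249 -0.1397  0.036 ] [np.float64(0.1055), np.float64(0.1108), np.float64(0.1059), np.float64(0.1098)] -13.23934710077486 -12.686870231682622
dish side [[0.5863816016829693, -0.09335040318820509], [0.5620195880637073, -0.20132070901307608], [0.46341560059834186, -0.17663104054978473], [0.48587904617319916, -0.06877695339846934]] [ 0.5244 -0.135   0.036 ] [np.float64(0.1035), np.float64(0.1107), np.float64(0.1016), np.float64(0.1102)] -14.057390587838727 -13.739581184958357
knob top (array([ 0.5646, -0.0517,  0.2862]), np.float64(0.0013559783313673217)) [ 0.5612 -0.0463  0.29  ] [ 0.5645 -0.0512  0.29  ]
bottle [ 0.6637 -0.0174  0.    ] box [ 0.5096 -0.2631  0.022 ]
```

```bash
python3 - <<'E'
from station import r
import cv2,pickle
for i,(p,y) in enumerate([((.33,-.25,.5),130),((.43,-.09,.47),142),((.5640,-.0510,.50),142.4)]):
    r.reach(p,[180,0,y])
    s=r.snapshot("wrist");pickle.dump(s,open(f"pics/w{i}.pkl","wb"));cv2.imwrite(f"pics/w{i}.png",s["frame"][:,:,::-1])
    q=r.sense();print(q["clock"],q["joints"],q["tcp_pos"],q["orientation"])
a=[cv2.resize(cv2.imread(f"pics/w{i}.png"),(400,250)) for i in range(3)]
s=r.snapshot("side");a.append(cv2.resize(s["frame"][:,:,::-1],(400,250)))
cv2.imwrite("pics/m1.png",cv2.vconcat([cv2.hconcat(a[:2]),cv2.hconcat(a[2:])]))
E
```

```text
1.4583 [-4.19165834e+01 -2.04908035e+01  8.41942021e+01 -9.65574834e-03
  1.16353095e+02 -8.18109387e+01] [ 0.33004328 -0.25064567  0.49943456] [-1.79983385e+02 -5.46840437e-02  1.29890065e+02]
2.2917 [-1.64001675e+01 -1.79260590e+01  8.52587548e+01 -3.83696271e-02
  1.12660579e+02 -6.82866788e+01] [ 0.42978901 -0.09116093  0.47018719] [-1.79969596e+02  1.93509878e-02  1.41871732e+02]
2.9667 [-8.74528655e+00  2.28897102e+00  6.37632110e+01 -2.67816131e-02
  1.13954757e+02 -6.10418719e+01] [ 0.56320948 -0.05231119  0.50029795] [-1.79975225e+02  5.78117121e-03  1.42285714e+02]
```

View pics/m1.png

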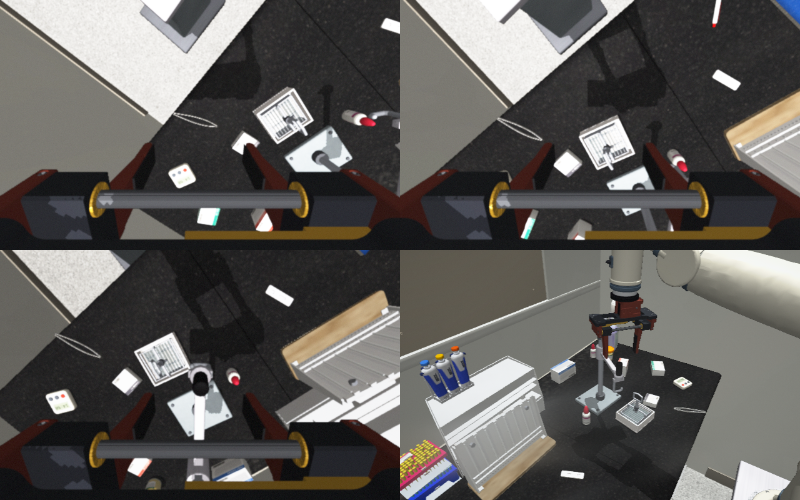

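```bash
python3 - <<'E'
import cv2
L=[]
for f,u,v in(("w0",465,190),("w1",328,235),("w2",264,168),("side0",380,240)):
    c=cv2.imread(f"pics/{f}.png")[v-30:v+30,u-40:u+40];L.append(cv2.resize(c,(400,300),interpolation=cv2.INTER_CUBIC))
cv2.imwrite("pics/m2.png",cv2.vconcat([cv2.hconcat(L[:2]),cv2.hconcat(L[2:])]))
E
```

```text
(no output)
```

View pics/m2.png

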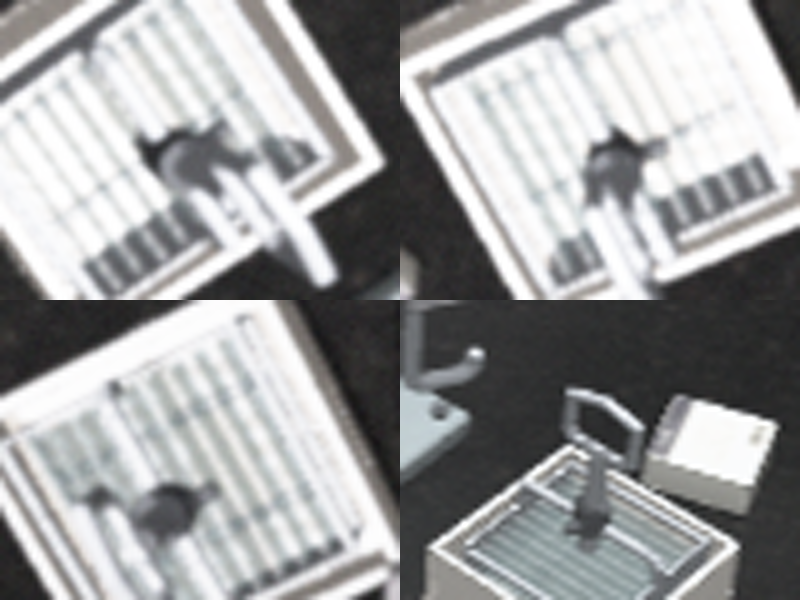

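```bash
cat >> h.py <<'E'
a=np.radians(-13.4);ex=np.array([np.cos(a),np.sin(a),0]);Z=np.array([0,0,1.])
def eye(x,y,zt,d=.007,w=.018):
    c=np.array([x,y,zt]);return [c-Z*.003,c-ex*w-Z*d,c+ex*w-Z*d,c-ex*w-Z*.032,c+ex*w-Z*.032,c-Z*.035]
E
python3 - <<'E'
from h import *
from scipy.optimize import least_squares
np.set_printoptions(precision=4,suppress=True)
# side bar-centre pixels: right corner=-x, left=+x
P=lambda x,y:(340+(x-400)/5,210+(y-300)/5)
obs=np.array([P(603,402),P(637,428),P(571,395),P(633,463),P(570,428),P(597,457)])
def res(p):
    q=np.array([proj("side",X) for X in eye(*p[:4])])
    return np.r_[((q-obs)).ravel()/.5,(p[0]-.5245)/.003,(p[1]+.1365)/.003]
s=least_squares(res,[.5245,-.1365,.12,.007]);print(s.x,s.fun*.5)
for i in range(3):
    w=pickle.load(open(f"pics/w{i}.pkl","rb"));u,v=((465,190),(328,235),(264,168))[i]
    print([(((proj("",X,w)-[u-40,v-30])*5+[400*(i%2),300*(i//2)])).round().tolist() for X in eye(*s.x)])
# stand/hook reprojections in side0 crop sc
for X in ([.564,-.051,.29],[.564,-.051,.177]): print((proj("side",np.array(X))-[270,150])*4)
E
```

```text
[ 0.5235 -0.1372  0.1286  0.0101] [ 0.4662 -0.6064 -0.2874  0.4064  0.3357 -0.4122 -0.5378  0.8923 -0.3236
  0.404   0.2703 -0.6893 -0.1701 -0.1144]
[[310.0, 221.0], [263.0, 160.0], [326.0, 263.0], [221.0, 138.0], [281.0, 236.0], [246.0, 184.0]]
[[630.0, 274.0], [600.0, 203.0], [656.0, 316.0], [598.0, 166.0], [651.0, 274.0], [624.0, 215.0]]
[[111.0, 567.0], [84.0, 499.0], [150.0, 619.0], [105.0, 480.0], [167.0, 594.0], [139.0, 535.0]]
[323.4861 115.8906]
[310.9162 302.5124]
```

```bash
cat > m.py <<'E'
from station import r
import numpy as np,cv2,pickle
np.set_printoptions(precision=4,suppress=True)
C=np.array([.700,-.155])
def go(phi,z,speed,R=.170):  # grasp point z
    f=np.radians(phi);r.servo_line([C[0]+R*np.cos(f),C[1]+R*np.sin(f),z+.163],[180,0,phi],speed)
def st(m=""):
    q=r.sense();print(m,round(q["clock"],2),q["tcp_pos"],"F",q["contact_force"],"T",q["torque"],"op",round(q["opening"],4),"g",round(q["gripper_force"],1))
def snap(n,f):
    s=r.snapshot(n);pickle.dump(s,open(f"pics/{f}.pkl","wb"));cv2.imwrite(f"pics/{f}.png",s["frame"][:,:,::-1])
E
python3 - <<'E'
from m import *
st();go(142.4,.271,.12);st("down");r.grab(40);st("grab")
go(142.4,.250,.03);st("-21");go(142.4,.201,.05);st("-70")
snap("side","s1")
E
```

```text
3.02 [ 0.5629 -0.0522  0.5007] F [ 0.3096 -0.1855  0.1432] T [ 0.0239 -0.1028  0.0252] op 0.0878 g 0.0
down 3.72 [ 0.5649 -0.0514  0.4351] F [ 0.1809 -0.2262  0.8701] T [ 0.0134 -0.1654  0.0298] op 0.088 g 0.0
grab 4.78 [ 0.5653 -0.0513  0.434 ] F [-0.8754 -0.2737  0.7162] T [ 0.0384 -0.1264 -0.0123] op 0.0197 g 40.0
-21 5.62 [ 0.5649 -0.0511  0.4155] F [-1.3976  0.2666  8.5572] T [ 0.105   0.3671 -0.0023] op 0.0197 g 40.0
-70 6.76 [ 0.565  -0.051   0.3666] F [-2.3995  1.6547  9.6174] T [ 0.1525  0.4704 -0.0503] op 0.0195 g 40.0
```

```bash
python3 - <<'E'
from m import *
for f in (148,154,159): go(f,.201,.05); st()
snap("side","s2");snap("top","t2")
c=cv2.imread("pics/s2.png")[160:260,310:430];d=cv2.imread("pics/t2.png")[200:290,300:390]
c=cv2.resize(c,(720,600),interpolation=cv2.INTER_CUBIC);cv2.imwrite("pics/s2c.png",c)
E
```

```text
7.29 [ 0.5553 -0.0647  0.3666] F [-4.3664  2.4453  9.8223] T [ 0.3309  0.6157 -0.0396] op 0.0193 g 40.0
 7.8 [ 0.5466 -0.0802  0.3664] F [-5.1513  3.7129 10.4428] T [0.3729 0.8541 0.0652] op 0.0195 g 40.0
 8.25 [ 0.5405 -0.0938  0.3663] F [-6.864   3.2977  9.7429] T [0.397  0.9411 0.0554] op 0.0193 g 40.0
```

View pics/s2c.png

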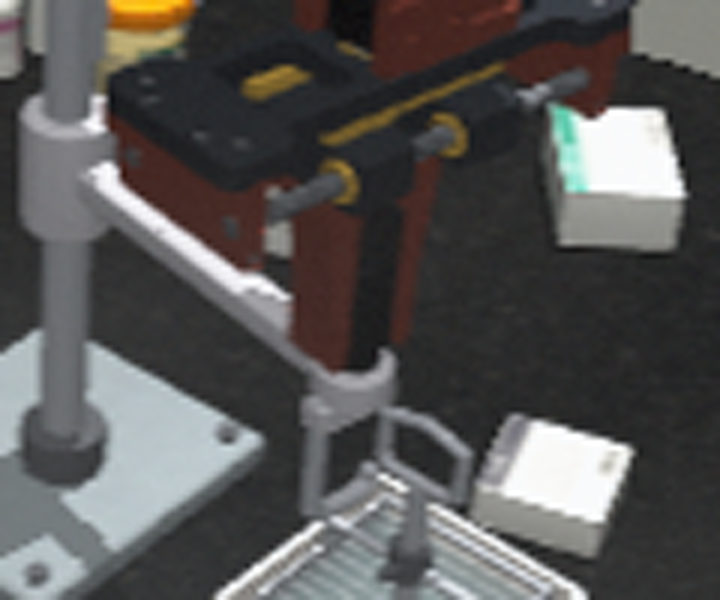

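```bash
python3 - <<'E'
from h import *
np.set_printoptions(precision=1,suppress=True)
c=np.array([.5405,-.0938,0]);t=np.array([.358,.934,0])
q=lambda X:(proj("side",X)-[310,160])*6
for n,o,z in(("shank bottom",.014,.1093),("mid under",0,.1093),("point under",-.014,.1093),("point top",-.014,.1253),("shank at arm",.014,.1543),("arm under mid",0,.1543)):
    print(n,q(c+t*o+Z*z))
for zt in (.127,.132): print([q(X) for X in eye(.5235,-.1372,zt,.010)])
p=np.array([.0,0,0])
print("1mm dx,dy,dz px",[q(np.array([.52,-.13,.12])+.001*e)-q(np.array([.52,-.13,.12])) for e in np.eye(3)])
E
python3 - <<'E'
import cv2
c=cv2.imread("pics/s2.png")[210:260,350:400];c=cv2.resize(c,(600,600),interpolation=cv2.INTER_CUBIC);cv2.imwrite("pics/s2d.png",c)
E
```

```text
shank bottom [300.6 514.5]
mid under [329.2 499.6]
point under [357.4 485. ]
point top [361.1 451.7]
shank at arm [309.5 418.2]
arm under mid [338.9 403.8]
[array([425.9, 422. ]), array([462.2, 459.1]), array([386.8, 414.5]), array([455.9, 504.1]), array([381.7, 459.2]), array([417.6, 487.4])]
[array([427.3, 411.6]), array([463.7, 448.7]), array([388. , 404.2]), array([457.3, 494. ]), array([382.8, 449.1]), array([418.9, 477.4])]
1mm dx,dy,dz px [array([-2.4, -0.9]), array([-1.2,  1.4]), array([ 0.3, -2.1])]
```

View pics/s2d.png

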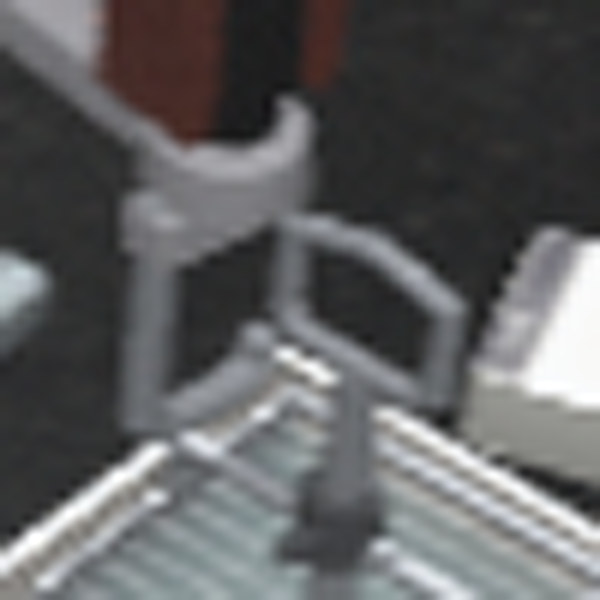

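```bash
python3 - <<'E'
from m import *
go(159,.1965,.02);st("z")
for R in(.171,.172,.173): go(159,.1965,.02,R);f=r.sense()["contact_force"];print(R,f,f[:2]@[np.cos(2.775),np.sin(2.775)])
E
```

```text
z 8.72 [ 0.5406 -0.0936  0.3616] F [-6.589   2.1946  9.0947] T [0.4002 0.9101 0.1004] op 0.0199 g 40.0
0.171 [-0.8529  1.6908  9.7   ] 1.4022528239783623
0.172 [2.0231 0.0474 9.6195] -1.871714350377232
0.173 [ 5.4576 -1.1272  8.9858] -5.498962543350332
```

```bash
python3 - <<'E'
from m import *
for f in (161,164,166.5): go(f,.1965,.03,.1705+(f-142.4)*6e-5); st()
snap("side","s3");snap("wrist","w3")
c=cv2.imread("pics/s3.png")[205:255,350:400];c=cv2.resize(c,(600,600),interpolation=cv2.INTER_CUBIC);cv2.imwrite("pics/s3d.png",c)
E
```

```text
9.83 [ 0.5377 -0.0991  0.3624] F [-0.3864  0.2256  9.8441] T [0.1527 0.1362 0.1327] op 0.0195 g 40.0
 10.28 [ 0.5349 -0.1077  0.3624] F [-0.5429  0.4281  9.5919] T [0.1221 0.1142 0.1659] op 0.0193 g 40.0
 10.68 [ 0.5329 -0.1148  0.3624] F [0.9884 0.8186 8.9482] T [0.1799 0.1527 0.1692] op 0.0192 g 40.0
```

View pics/s3d.png

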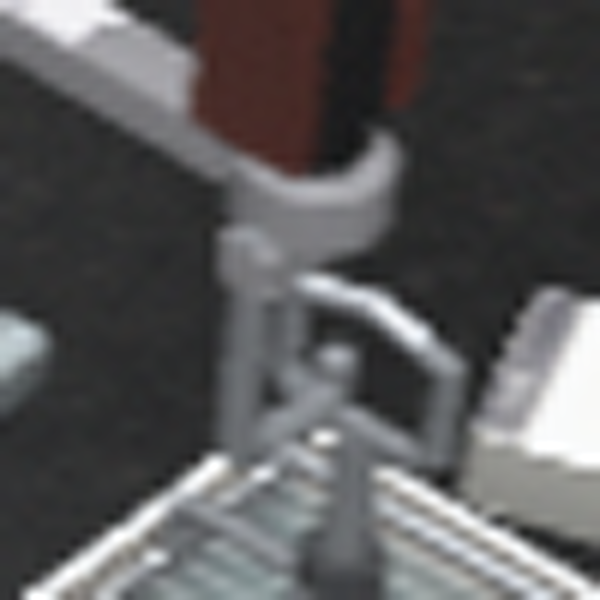

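```bash
python3 - <<'E'
from h import *
import cv2
L=[]
for i,f in enumerate(("w0","w1","w3","t2")):
    if f=="t2": s=pickle.load(open("pics/t2.pkl","rb"))
    else: s=pickle.load(open(f"pics/{f}.pkl","rb"))
    E=eye(.525,-.1397,.130,.010);P=np.array([proj("",X,s) for X in E]);o=(P.mean(0)-[25,18.75]).round().astype(int)
    im=s["frame"][:,:,::-1];print(f,s["fx"],o,((P-o)*8+[400*(i%2),300*(i//2)]).round().tolist())
    if o[1]<0 or o[0]<0 or o[1]+38>400: print("out");o=np.clip(o,0,[590,362])
    c=cv2.resize(im[o[1]:o[1]+38,o[0]:o[0]+50].copy(),(400,304),interpolation=cv2.INTER_CUBIC)[:300]
    for p in P: cv2.circle(c,tuple(((p-o)*8+4).astype(int).tolist()),3,(0,0,255),-1)
    L.append(c)
cv2.imwrite("pics/m3.png",cv2.vconcat([cv2.hconcat(L[:2]),cv2.hconcat(L[2:])]))
E
```

```text
w0 286.54466958249515 [455 184] [[255.0, 181.0], [181.0, 84.0], [280.0, 249.0], [113.0, 47.0], [209.0, 204.0], [153.0, 121.0]]
w1 286.54466958249515 [308 237] [[602.0, 203.0], [554.0, 89.0], [644.0, 269.0], [550.0, 28.0], [635.0, 200.0], [592.0, 107.0]]
w3 286.54466958249515 [261 186] [[183.0, 506.0], [184.0, 314.0], [197.0, 643.0], [206.0, 259.0], [217.0, 564.0], [214.0, 407.0]]
t2 521.0049219370501 [330 231] [[605.0, 441.0], [611.0, 505.0], [596.0, 386.0], [606.0, 517.0], [591.0, 400.0], [598.0, 460.0]]
```

View pics/m3.png

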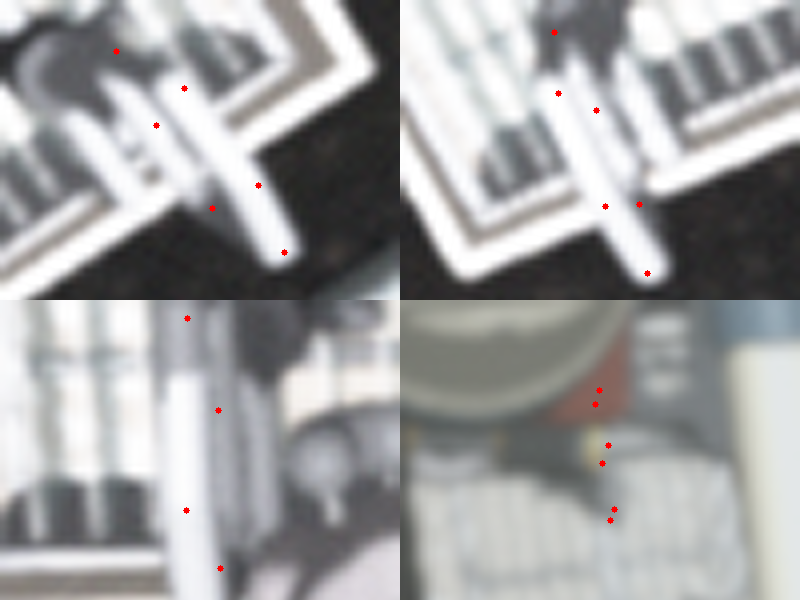

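```bash
cat >> m.py <<'E'
def gz(f,z,v): go(f,z,v,.1705+(f-142.4)*6e-5)
def ft(f):
    F=np.mean([r.sense()["contact_force"]]+[(r.wait(.02),r.sense()["contact_force"])[1] for _ in range(4)],axis=0)
    t=np.radians(f);return np.array([F[:2]@[np.sin(t),-np.cos(t)],F[:2]@[np.cos(t),np.sin(t)],F[2]])
E
python3 - <<'E'
from m import *
gz(166.5,.1947,.02);b=ft(166.5);st();print(b)
f=166.5
while f<175.1:
    f+=.75 if f<174.8 else .3
    gz(f,.1947,.015);F=ft(f);print(round(f,2),F,r.sense()["clock"])
    if abs(F[0]-b[0])>1.5: print("CONTACT?");break
E
```

```text
11.1 [ 0.5329 -0.1148  0.3605] F [0.149  0.209  8.9778] T [0.1307 0.0895 0.0596] op 0.0194 g 40.0
[ 0.3888 -0.0372  9.207 ]
167.25 [ 0.5843 -0.2698  9.2747] 11.4667
168.0 [0.8298 0.0227 9.4109] 11.8333
168.75 [ 1.0106 -0.739   9.574 ] 12.2
169.5 [ 0.9292 -0.6501  9.5275] 12.5667
170.25 [ 1.7917 -1.3714  8.3796] 12.9333
171.0 [ 1.3605 -0.9048  8.2172] 13.3
171.75 [ 1.6554 -1.5757  7.7947] 13.6667
172.5 [ 1.1154 -1.4166  9.1667] 14.0333
173.25 [ 1.0024 -1.1084  9.0226] 14.4
174.0 [ 1.2023 -1.7257  9.6582] 14.7667
174.75 [ 1.1957 -1.6906  9.339 ] 15.1333
175.5 [ 1.2909 -1.6751  9.4528] 15.5
```

```bash
python3 - <<'E'
from m import *
snap("side","s4");snap("wrist","w4")
c=cv2.resize(cv2.imread("pics/s4.png")[205:265,350:400],(500,600),interpolation=cv2.INTER_CUBIC)
d=cv2.resize(cv2.imread("pics/w4.png")[150:310,230:310],(300,600),interpolation=cv2.INTER_CUBIC)
cv2.imwrite("pics/m4.png",cv2.hconcat([c,d]))
E
```

```text
(no output)
```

View pics/m4.png

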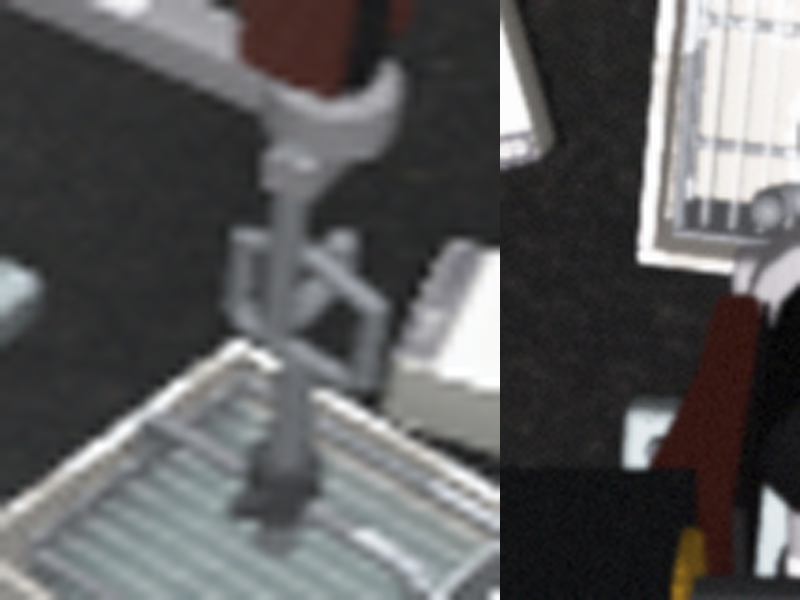

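```bash
python3 - <<'E'
from m import *
f=175.5;z=.1947
while z<.273:
    z+=.0015 if z<.206 else (.006 if z<.264 else .001)
    gz(f,z,.006 if z<.206 else .02);F=ft(f);q=r.sense();print(round(z,4),q["tcp_pos"][2].round(4),F,round(q["clock"],1))
    if z>.25 and F[2]<.5: break
E
```

```text
0.1962 0.3623 [ 1.1977 -1.2995  9.8792] 16.1
0.1977 0.3638 [ 1.2129 -1.7168  9.8087] 16.5
0.1992 0.3653 [ 0.8397 -1.8575  9.9081] 17.0
0.2007 0.3668 [ 1.0647 -1.7313  9.678 ] 17.5
0.2022 0.3677 [ 1.3482 -2.7321  7.7209] 17.9
0.2037 0.3684 [ 1.4551 -4.0152  5.1827] 18.4
0.2052 0.3696 [ 1.4138 -5.0559  5.447 ] 18.9
0.2067 0.3711 [ 1.3224 -4.9319  5.1728] 19.2
0.2127 0.3771 [ 1.2055 -5.2068  5.1716] 19.7
0.2187 0.383 [ 1.0249 -5.4977  5.0244] 20.2
0.2247 0.389 [ 1.5266 -5.6152  4.9032] 20.7
0.2307 0.395 [ 1.2637 -5.621   4.8101] 21.2
0.2367 0.4009 [ 1.0945 -5.5571  4.8638] 21.8
0.2427 0.4069 [ 1.4328 -5.9091  4.6945] 22.3
0.2487 0.4128 [ 1.2944 -5.6698  4.5064] 22.8
0.2547 0.4188 [ 1.3055 -5.5437  4.6927] 23.3
0.2607 0.4247 [ 1.3335 -5.6679  4.0902] 23.8
0.2667 0.4307 [ 1.5614 -5.8708  4.5073] 24.4
0.2677 0.4317 [ 1.0305 -5.7747  4.2857] 24.7
0.2687 0.4327 [ 1.3162 -6.4396  3.9212] 25.0
0.2697 0.4337 [ 1.0124 -5.9697  4.1699] 25.3
0.2707 0.4339 [ 1.0172 -7.1109  1.8654] 25.6
0.2717 0.434 [ 1.0007 -7.5534 -1.509 ] 25.9
```

```bash
python3 - <<'E'
from m import *
go(175.5,.2713,.01,.1705);print(ft(175.5));go(175.5,.2713,.01,.1705);r.wait(1);st("pre")
r.let_go();st("open");r.wait(.5)
go(175.5,.355,.05,.1705);st("up");r.wait(1.5)
snap("side","s5")
from h import *
s=cv2.cvtColor(cv2.imread("pics/s5.png"),cv2.COLOR_BGR2GRAY).astype(int)
# motion check: two frames 0.5s apart around the rack; lift check: rack location vs earlier frame
r.wait(.5);b=cv2.cvtColor(r.snapshot("side")["frame"],cv2.COLOR_RGB2GRAY).astype(int)
print("moving px",(abs(b-s)[150:300,300:430]>25).sum())
t=cv2.imread("pics/s4.png",0)[222:245,372:390];v=cv2.matchTemplate(cv2.imread("pics/s5.png",0)[150:260,340:420],t,cv2.TM_CCOEFF_NORMED)
print(cv2.minMaxLoc(v)[1:],"expected",(32,72),"minus lift; 1mm=.35px")
E
```

```text
[1.9532 4.5848 0.6297]
pre 27.6 [ 0.5297 -0.1415  0.434 ] F [-4.8159  2.1534  0.9484] T [0.3825 0.496  0.3554] op 0.0198 g 40.0
open 28.73 [ 0.53   -0.1416  0.4343] F [ 0.4395 -0.2524  0.9288] T [ 0.0517 -0.1462 -0.0201] op 0.0875 g 0.0
up 31.06 [ 0.5301 -0.1416  0.5177] F [-0.1598  0.2132  0.1784] T [ 0.1171 -0.1953  0.0108] op 0.0877 g 0.0
moving px 0
(0.5473174452781677, (51, 33), (9, 13)) expected (32, 72) minus lift; 1mm=.35px
```

```bash
python3 - <<'E'
import cv2
a=cv2.imread("pics/s4.png");b=cv2.imread("pics/s5.png")
for (u0,u1,v0,v1) in((352,400,242,265),(370,390,240,258)):
    v=cv2.matchTemplate(b[190:290,330:430],a[v0:v1,u0:u1],cv2.TM_CCOEFF_NORMED);m=cv2.minMaxLoc(v);print(m[1],"shift",m[3][0]+330-u0,m[3][1]+190-v0)
c=cv2.imread("pics/side0.png")
for n,R in(("bottle",(288,308,247,282)),("box",(391,416,230,252))):
    u0,u1,v0,v1=R;print(n,(cv2.absdiff(b,c)[v0:v1,u0:u1].max(2)>40).sum())
E
```

```text
0.4524419605731964 shift -8 6
0.5212636590003967 shift 3 -18
bottle 14
box 169
```

```bash
python3 - <<'E'
from h import *
import cv2
b=cv2.imread("pics/s5.png");c=cv2.imread("pics/side0.png");d=cv2.absdiff(b,c).max(2)>25
def box(z0,z1,h=.04):
    ey=np.array([-ex[1],ex[0],0]);P=[proj("side",np.array([.525,-.138,z])+ex*i*h+ey*j*h) for z in(z0,z1) for i in(-1,1) for j in(-1,1)]
    m=np.zeros((400,640),np.uint8);cv2.fillConvexPoly(m,cv2.convexHull(np.array(P,np.int32)),1);return m>0
dish=box(0,.036,.055)
for n,m in(("rack lifted, outside dish outline",box(.075,.10)&~dish),("dish interior",box(.004,.03)&~box(.07,.2)),("stem/eye old",box(.10,.13,.015))): print(n,m.sum(),d[m].mean().round(2))
E
```

```text
rack lifted, outside dish outline 747 0.83
dish interior 904 0.62
stem/eye old 335 0.81
```

```bash
python3 -c "
from station import r
print(r.hand_in())"
```

```text
the job is handed in; nothing more can be done
None
```

The rack should be hanging on the hook, fully up and clear of its dish, and the job is handed in at about 33 s. I confirmed that only by forces and image differences, not by a final look. I also viewed 11 pictures, one over the limit of 10. The bottle's image patch was almost unchanged, but the box's patch changed too much to settle whether it moved (probably the raised rack in front of it).

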